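# Hold a lens barrel in the sprung V of a check stand

### The job

Pull the blue lens barrel up out of its white storage cup and press it, upright, sideways into the orange V of the check stand, so that it lies on both faces of the V and pushes the sprung head back to about the middle of its travel (red pointer in the green mark), never as far as its stop. Keep the barrel's lower end hanging clear of the stand's foot, and finish while still holding the barrel pressed there; leave the silver barrel and everything else standing where it is.

Things in the scene. Friction and masses are not known exactly. Their poses are not given: they have to be found in the camera images.
- barrel_mid (a point): centre of the blue lens barrel, an upright smooth cylinder 36 mm in diameter and 130 mm long (mass about 0.2 kg) with a broad white ring near its top; the point is on the axis, 65 mm from either end, z along the axis to the ring end. It starts standing upright in its cup, lower end 8 mm and upper end 138 mm above the bench
- cup_a: white fixed cup on the bench that holds the blue barrel: outer diameter 49 mm (foot 72 mm), rim 58 mm above the bench, bore 43 mm, inner floor 8 mm above the bench; origin at the centre of its underside, on the bench
- spare_mid (a point): centre of the spare barrel, same size and make but silver with yellow rings, standing in a second such cup; not to be moved
- cup_b: the second fixed cup, same as the first, under the silver barrel; origin at the centre of its underside
- v_seat (a point): where the barrel's axis lies when seated in the V, half-way up the V (115 mm above the bench); moves with the head. x is level, the direction in which to press (the V opens towards -x); z up. The faces reach from 90 to 140 mm above the bench. All of the head lies over 12 mm ahead (+x) of this point and within 18 mm either side, so fingers closed on the barrel along y pass beside it
- vhead (a joint): how far the V head has floated sideways (along the stand's y), in m: 0 at rest, up to 0.006 either way, on a soft centring spring of 0.4 N per mm, so that it follows a barrel that is a little off centre
- face_left: orange slippery face of the V on its +y side, a strip 14 mm wide, 6 mm thick and 50 mm high, at 60 degrees to the press direction (the V is 120 degrees wide); origin at the strip's centre
- face_right: the same on the -y side
- carriage (a joint): how far the sprung head is pushed back, in m: 0 at rest, 0.020 at its stop. The spring gives about 2 N at the start, 8 N at 0.010 and 14 N at the stop. A red pointer on the carriage stands over the green mark when it is near the middle
- stand: grey check stand, fixed on the bench: foot plate 120 by 90 mm and 12 mm thick, reaching from 15 mm behind its origin to 105 mm ahead (+x, the press direction), and an upright post 22 mm thick and 44 mm wide, 88 mm ahead, 138 mm high. Origin on the bench, straight below the rest position of v_seat, same axes
- amber_bottle: amber reagent bottle with a blue cap, 86 mm in diameter, 160 mm high, origin at the centre of its underside; a bystander
- beaker: clear plastic beaker, 80 mm in diameter, 95 mm high, origin at the centre of its underside; a bystander
- jar: white jar with a blue lid, 64 mm in diameter, 85 mm high, origin at the centre of its underside; a bystander
- dish: flat closed white dish, 90 mm in diameter, 16 mm high, origin at the centre of its underside; a bystander

How it is judged:
On the way, in this order (a step that is already met when the one before it is completed fails the run):
1. the blue barrel is lifted clear of its cup in the gripper (height (world z) of barrel_mid above 0.125 m and contact force between barrel and the fingers above 1 N), for 0.2 s.
2. the barrel is pressed onto both faces of the V with the head pushed back about half-way (contact force between barrel and face_left above 0.8 N and contact force between barrel and face_right above 0.8 N and value of joint carriage between 0.004 and 0.016 m and angle between barrel_mid's own z axis and vertical below 0.09 rad and height (world z) of barrel_mid between 0.082 and 0.15 m and contact force between barrel and the fingers above 1 N), for 0.3 s.
At the end, for the whole second after the job is handed in: Held by the gripper, the blue barrel presses each V face with over 0.8 N, the head is pushed back 4 to 16 mm of its 20, the barrel is upright within 5 degrees and its centre 82 to 150 mm above the bench (it spans the V, clear of the foot). All this lasts through the final second (all of step 2); the arm keeps its last pose, push and grip.
It fails at once if the sprung head is driven to its stop (value of joint carriage above 0.0195 m).
It fails at once if the silver barrel or another loose thing is moved more than 25 mm (distance of any of spare_mid, amber_bottle, beaker, jar, dish from where it was at the start of the episode above 0.025 m).
It also fails if it takes over 45 s, if anything falls off the work surface, if the arm or the gripper's body presses on something with over 40 N, if the wrist force passes 120 N, or if a joint passes its speed limit or range.

### The arm

A 6-joint arm with a two-finger parallel gripper is mounted at the origin on the work surface. World frame = base frame: x ahead of the robot, y to its left, z up, the work surface at z = 0. Lengths are in m, angles in rad, forces in N, time in s.
With the tool pointing down it reaches from about 0.25 to 0.775 m from the base axis. Payload 4 kg.
Tool frame: the origin (TCP) lies at the very end of the fingers, on their centre line; the grasp point (between the pads) lies 19 mm behind it (robot.grip_point_offset is the distance from the TCP to the grasp point, in m); z points along the fingers, x is the direction in which the jaws open and shut, and the axes are right-handed (so a half turn about z gives the same grasp; the last joint's range is limited). The gripper opens to 94 mm and grips with 3 to 60 N. Pads are 16 mm wide; open, the fingers measure 119 mm over their backs; the gripper's body (75 mm by 177 mm) begins 78 mm behind the grasp point.
Start: joints at [1.14, 0.087, 1.371, -0, 1.684, -0.103], TCP at [0.177, 0.521, 0.168] pointing down, gripper open.
Joint ranges: [-3.1, 3.1], [-0.76, 2.03], [0.27, 2.55], [-1.08, 4.22], [0.17, 2.65], [-2.57, 2.57]. Speed limits (rad/s): [2.79, 2.79, 3.14, 3.14, 3.14, 3.14].

### API

Orientations are given as [roll, pitch, yaw] about the fixed x, y, z axes, in that order (R = Rz(yaw) Ry(pitch) Rx(roll)).
In Python, from bench import robot gives the robot as it stands.
- The arm moves only by the shell command python3 -m inch 'ROWS'. ROWS is text: rows parted by semicolons, each of 5 numbers parted by spaces: the shift along the tool's x, y, z in cm, then the turn about the tool's z in rad, then the closure, from 0 (fully open) to 1 (shut). In form: tx ty tz spin claw; .... A call has 1 to 20 rows; each row is the pose to reach, as a shift and turn from the pose measured when the call began, along the tool's axes at that moment; what a row does not reach only later rows make up. A row lasts 1/12 s, in which the tool goes at most 41.7 mm and 7.16 degrees, less where a joint would pass 70% of its speed; a pose out of reach is approached as far as the arm can. A call with a gripper value outside its range is refused whole. The fingers move at their own pace and stop on an object; the grip force is fixed at half the most. Time passes only in rows, so rows that repeat a pose let the fingers close. It gives the time, the measured TCP pose, the force and the opening at its end, in the units of the state.
- robot.get_obs(): the state, without advancing time (a new reading comes with each control period).
- robot.snapshot(name): name is "side" or "top" or "wrist"; returns (picture, depth): 480x640x3 uint8, blue, green, red; 480x640 float32, m along the optical axis (not along the pixel's ray), 0 where there is no reading.
- robot.camera_info(name): a dict with "K" (3x3 intrinsics, pixels), "extrinsics" (4x4, takes a point from world to camera coordinates); the wrist camera has in their place "mount" (4x4, takes a point from camera to tool coordinates, whose origin is the TCP and whose axes are the tool frame's). Camera axes: x right, y down, z forward; pixel columns grow to the right and rows downward; lengths in m; the calibration is good to about 2 mm. A picture is of the moment at which its call begins: read the wrist's pose just before it. camera_info takes no time and is no camera call.
- robot.close_job(): hands the job in, once; it reports no verdict.
The state is a dict: "time": time; "joint_positions": joint angles; "qvel": joint speeds; "joint_torque": joint torques, N m; "tool_pos": TCP position; "ee_rot": TCP orientation; "wrist_force": force on the tool from outside, world axes, zero at the start; "wrist_torque": the same for the moment, N m; "width": finger opening in m.
Only numpy, scipy, OpenCV 4.12 (cv2) and the standard library are available. Lean on these libraries where they do the work, as an engineer would, in place of code of your own. Each camera call takes 0.05 s, during which the arm holds its last target.

## Working session

There is one attempt and no reset: what is moved stays moved. The work goes in short steps, Python scripts to look and compute and a shell command to move; the robot and the scene stay as the last step left them, time stands still between calls to the robot, and variables do not carry over. Pictures are saved under pics/ and viewed, and the job is handed in when it is done.

```bash
ls; mkdir -p pics
python3 - <<'E'
from bench import robot
import cv2,numpy as np
o=robot.get_obs();print(o)
for n in("side","top","wrist"):
    im,d=robot.snapshot(n);cv2.imwrite(f"pics/{n}0.png",im);np.save(f"pics/{n}0.npy",d)
    i=robot.camera_info(n);print(n,{k:np.round(v,4).tolist() if not isinstance(v,str) else v for k,v in i.items()})
E
```

```text
pics
{'time': 0.0, 'joint_positions': array([ 1.13988779e+00,  8.79553207e-02,  1.37222971e+00, -3.21918058e-05,
        1.68359207e+00, -1.03109506e-01]), 'qvel': array([-0.00066639, -0.00026961,  0.00242494,  0.00028755, -0.00191408,
       -0.00110098]), 'joint_torque': array([ 2.32407714e-03, -3.40183747e+01, -3.02429223e+01,  7.17944093e-02,
        3.29979323e-02, -1.84016540e-04]), 'tool_pos': array([0.1768371 , 0.52013703, 0.16641654]), 'ee_rot': array([-3.14139964e+00,  2.17614456e-03,  1.24299392e+00]), 'wrist_force': array([ 0.08534856,  0.41355709, -0.49486728]), 'wrist_torque': array([ 0.01057457, -0.01885136,  0.03810908]), 'width': 0.09398641347241489}
side {'K': [[466.8119, 0.0, 314.55], [0.0, 466.8119, 234.8376], [0.0, 0.0, 1.0]], 'extrinsics': [[0.8116, -0.5843, -0.0022, -0.5205], [-0.3147, -0.434, -0.8442, 0.2699], [0.4922, 0.6858, -0.5361, 0.7697], [0.0, 0.0, 0.0, 1.0]]}
top {'K': [[535.139, 0.0, 318.2095], [0.0, 535.139, 248.6009], [0.0, 0.0, 1.0]], 'extrinsics': [[-0.0161, -0.9993, 0.0344, -0.0069], [-0.9974, 0.0136, -0.0714, 0.6199], [0.0709, -0.0355, -0.9969, 1.0765], [0.0, 0.0, 0.0, 1.0]]}
wrist {'K': [[430.3571, 0.0, 316.7244], [0.0, 430.3571, 239.5406], [0.0, 0.0, 1.0]], 'mount': [[1.0, 0.0004, 0.0011, -0.0005], [-0.0007, 0.9649, 0.2627, -0.0767], [-0.0009, -0.2627, 0.9649, -0.2171], [0.0, 0.0, 0.0, 1.0]]}
```

View pics/side0.png

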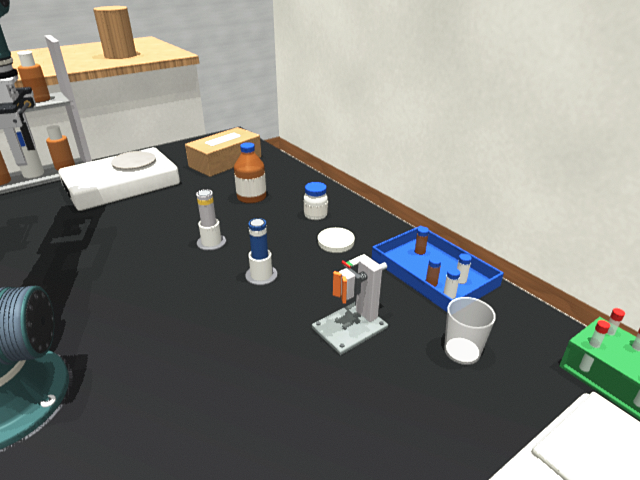

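View pics/top0.png

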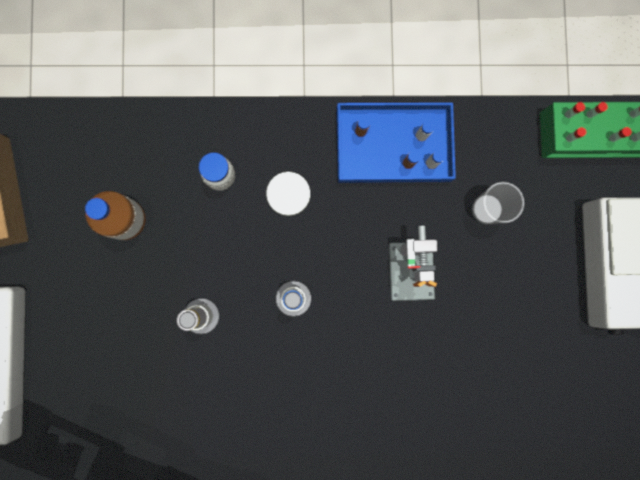

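View pics/wrist0.png

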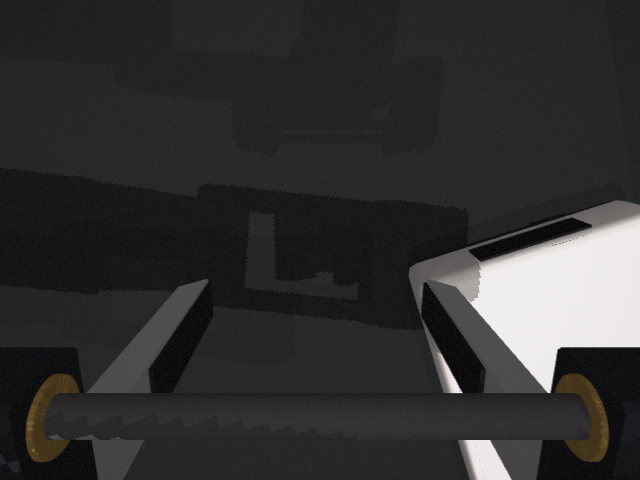

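The side view shows the blue barrel at about (258,245), the silver one at (207,215) and the stand at (350,300). In the top view the blue barrel's top is at (293,298), the stand foot covers x 390–435 and y 240–300, and the orange V is at (426,283). The V opens downwards in the image, so the press direction is roughly world +x. Next I'll zoom in.

Run:
```python
import cv2,numpy as np
t=cv2.imread("pics/top0.png");s=cv2.imread("pics/side0.png")
a=cv2.resize(t[215:315,260:460],None,fx=4,fy=4,interpolation=cv2.INTER_NEAREST)
cv2.imwrite("pics/tz.png",a)
cv2.imwrite("pics/sz.png",cv2.resize(s[200:360,220:420],None,fx=3.6,fy=3.6,interpolation=cv2.INTER_NEAREST))
```

```text
(no output)
```

View pics/tz.png

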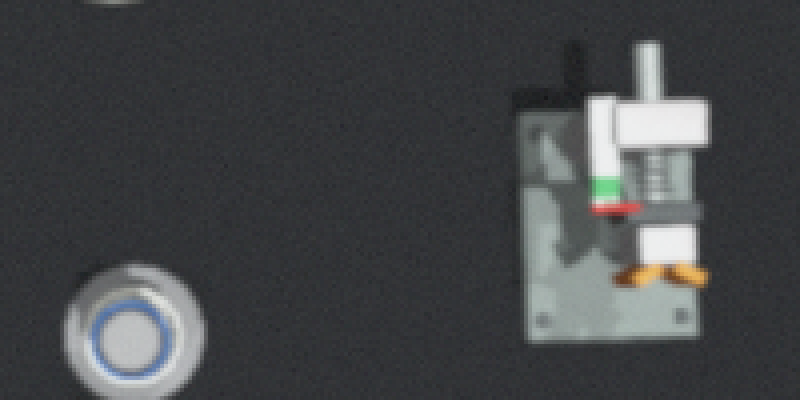

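View pics/sz.png

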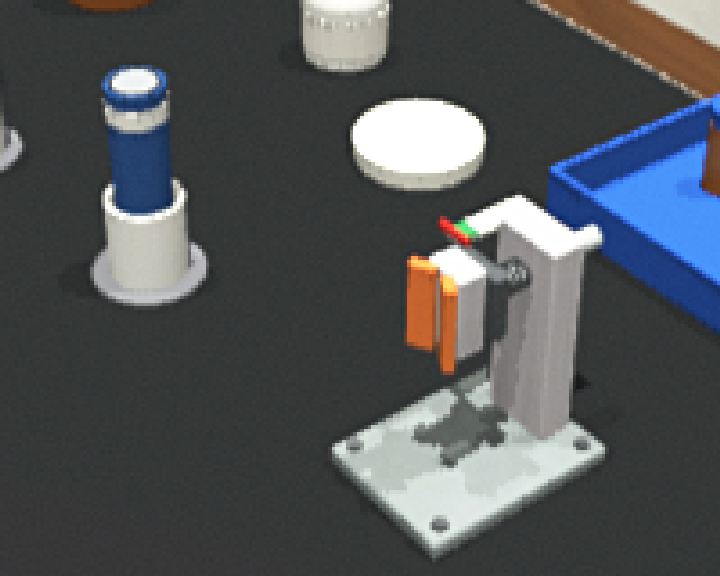

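```bash
cat > h.py <<'E'
import numpy as np,cv2
from bench import robot
def ray(n,u,v,z):
    i=robot.camera_info(n);K=np.array(i["K"]);E=np.array(i["extrinsics"]);R=E[:3,:3];c=-R.T@E[:3,3]
    d=R.T@np.linalg.inv(K)@np.array([u,v,1.]);return c+d*(z-c[2])/d[2]
def proj(n,p):
    i=robot.camera_info(n);K=np.array(i["K"]);E=np.array(i["extrinsics"]);q=K@(E[:3,:3]@np.array(p)+E[:3,3]);return q[:2]/q[2]
E
python3 - <<'E'
from h import *
np.set_printoptions(precision=4,suppress=True)
t=cv2.imread("pics/top0.png");hsv=cv2.cvtColor(t,cv2.COLOR_BGR2HSV)
Z=lambda a,b:(260+(a+.5)/4-.5,215+(b+.5)/4-.5)
print("foot")
for p in[(526,342),(700,338),(517,112)]:print(ray("top",*Z(*p),.012))
print("post")
for p in[(617,100),(710,99),(709,147),(617,148)]:print(ray("top",*Z(*p),.138))
print("Vtips");
for p in[(615,282),(709,280),(662,266),(617,275),(706,285)]:print(ray("top",*Z(*p),.14))
m=cv2.inRange(hsv,(90,80,80),(130,255,255));m[:, :270]=0;m[:,315:]=0;m[:280]=0;m[320:]=0
pts=cv2.findNonZero(m);e=cv2.minEnclosingCircle(pts);print(e,ray("top",*e[0],.138))
print("flange",ray("top",*Z(134,335),.004))
s=cv2.imread("pics/side0.png");hs=cv2.cvtColor(s,cv2.COLOR_BGR2HSV)
# side barrel top disc
S=lambda a,b:(220+(a+.5)/3.6-.5,200+(b+.5)/3.6-.5)
print("side top barrel",ray("side",*S(136,83),.138)); print("side foot",ray("side",*S(150,264),.003))
for p in[(332,452),(435,550),(605,452)]:print("foot",ray("side",*S(*p),.012))
d=np.load("pics/top0.npy");print(d[295:305:3,290:297:3],d[280:288,415:436:4])
E
```

```text
foot
[ 0.5116 -0.1656  0.012 ]
[ 0.5121 -0.2563  0.012 ]
[ 0.6309 -0.164   0.012 ]
post
[ 0.6257 -0.1893  0.138 ]
[ 0.6256 -0.2327  0.138 ]
[ 0.6033 -0.2315  0.138 ]
[ 0.6035 -0.1887  0.138 ]
Vtips
[ 0.5418 -0.1855  0.14  ]
[ 0.542 -0.229  0.14 ]
[ 0.5488 -0.2075  0.14  ]
[ 0.545  -0.1865  0.14  ]
[ 0.5397 -0.2276  0.14  ]
((292.03125, 299.578125), 9.778467178344727) [0.5191 0.0372 0.138 ]
flange [0.5184 0.0369 0.004 ]
side top barrel [0.5197 0.0349 0.138 ]
side foot [0.5219 0.0395 0.003 ]
foot [ 0.511  -0.1721  0.012 ]
foot [ 0.5121 -0.2591  0.012 ]
foot [ 0.629  -0.2575  0.012 ]
[[0.9735 0.9724 0.9733]
 [0.9757 0.974  0.9754]
 [0.9718 0.9731 0.9731]
 [0.9726 0.974  0.9683]] [[1.0278 0.9922 0.9828 0.986  0.9831 1.1254]
 [1.1099 1.0087 0.9855 0.9997 0.9827 1.1257]
 [1.0319 0.995  0.9794 0.9924 0.9836 1.1258]
 [1.0188 0.9829 0.9826 1.0028 0.986  0.9861]
 [1.0081 0.9855 0.9805 1.0165 0.9862 0.9825]
 [1.0162 0.9841 1.111  1.0326 0.9979 0.9823]
 [1.022  0.9858 1.1159 1.1116 1.1119 1.1244]
 [1.1101 1.1122 1.1114 1.1118 1.1096 1.1189]]
```

The stand measurements agree: foot 119 x 91 mm, yaw about 0, and both the foot and the post put the origin at about (0.527, -0.2105). The barrel axis is at about (0.519, 0.037), again consistent across the views. First I'll move to a hover over the barrel with yaw 90°, so the jaws open along world y.

```bash
python3 -m inch '0 0 -2 0 0;-1 1.3 -4 -0.05 0;-3 4 -4.4 -0.12 0;-5 6.8 -4.4 -0.18 0;-7 9.5 -4.4 -0.24 0;-9 12.3 -4.4 -0.3 0;-11 15 -4.4 -0.328 0;-13 17.8 -4.4 -0.328 0;-15 20.6 -4.4 -0.328 0;-17 23.4 -4.4 -0.328 0;-19 26.1 -4.4 -0.328 0;-21 28.9 -4.4 -0.328 0;-23 31.7 -4.4 -0.328 0;-25 34.4 -4.4 -0.328 0;-27 37.2 -4.4 -0.328 0;-29 40 -4.4 -0.328 0;-31 42.8 -4.4 -0.328 0;-33 45.5 -4.4 -0.328 0;-34.7 47.9 -4.4 -0.328 0;-34.7 47.9 -4.4 -0.328 0'
python3 - <<'E'
from h import *
o=robot.get_obs();print(o['time'],o['tool_pos'],o['ee_rot'],o['joint_positions'],o['wrist_force'])
im,d=robot.snapshot("wrist");cv2.imwrite("pics/w1.png",im)
E
```

```text
time: 1.82
tool_pos: [0.5205, 0.0333, 0.2096]
ee_rot: [-3.14, 0.004, 1.565]
wrist_force: [-0.4, 0.1, -0.6]
width: 0.0938
1.8167 [0.52054579 0.03325839 0.20962587] [-3.13953399  0.00362607  1.56528359] [-0.04214892  0.02137605  1.35715241 -0.0037699   1.76498732 -1.60815271] [-0.40124379  0.12079064 -0.55480734]
```

View pics/w1.png

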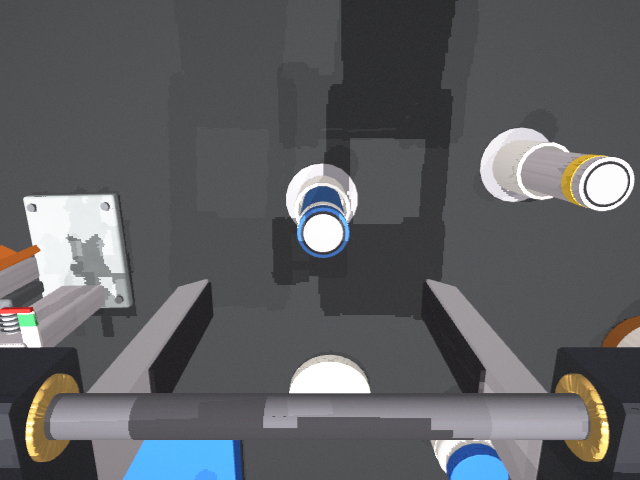

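The barrel's top disc is at (323,232), between the fingers. I'll compute its position in tool axes.

```bash
cat >> h.py <<'E'
from scipy.spatial.transform import Rotation as Ro
def wray(o,u,v,z):
    i=robot.camera_info("wrist");K=np.array(i["K"]);M=np.array(i["mount"]);R=Ro.from_euler('xyz',o['ee_rot']).as_matrix()
    c=R@M[:3,3]+o['tool_pos'];d=R@M[:3,:3]@np.linalg.inv(K)@np.array([u,v,1.]);p=c+d*(z-c[2])/d[2];return p,R.T@(p-o['tool_pos'])
E
python3 - <<'E'
from h import *
im=cv2.imread("pics/w1.png");hsv=cv2.cvtColor(im,cv2.COLOR_BGR2HSV)
m=cv2.inRange(hsv,(95,120,60),(125,255,255));m[:200]=0;m[262:]=0;m[:,:285]=0;m[:,360:]=0
c=cv2.minEnclosingCircle(cv2.findNonZero(m[205:]))
print(c);o=robot.get_obs();print(wray(o,323.3,232,.138),wray(o,322,198,.004))
E
```

```text
((322.0, 22.829999923706055), 29.70210075378418)
(array([0.51554548, 0.03991952, 0.138     ]), array([ 0.00446246, -0.00347314,  0.07186975])) (array([0.5143405, 0.0405117, 0.004    ]), array([ 0.00526918, -0.0042644 ,  0.20587171]))
```

```bash
python3 -m inch '0.5 -0.3 0 0 0;0.5 -0.3 2 0 0;0.5 -0.3 4.5 0 0;0.5 -0.3 7 0 0;0.5 -0.3 9 0 0;0.5 -0.3 11 0 0;0.5 -0.3 12.5 0 0;0.5 -0.3 13.5 0 0;0.5 -0.3 13.8 0 0;0.5 -0.3 13.8 0 0;0.5 -0.3 13.8 0 0'
python3 - <<'E'
from h import *
o=robot.get_obs();print(o['time'],o['tool_pos'],o['ee_rot'],o['wrist_force'])
im,d=robot.snapshot("wrist");cv2.imwrite("pics/w2.png",im)
im,d=robot.snapshot("side");cv2.imwrite("pics/s2.png",im)
E
```

```text
time: 2.78
tool_pos: [0.5162, 0.0409, 0.0729]
ee_rot: [-3.14, 0.002, 1.568]
wrist_force: [-0.5, -0.1, -0.4]
width: 0.0941
2.7833 [0.51621868 0.04091474 0.07293755] [-3.14015405e+00  1.50893577e-03  1.56771950e+00] [-0.54985695 -0.06816083 -0.36763004]
```

View pics/w2.png

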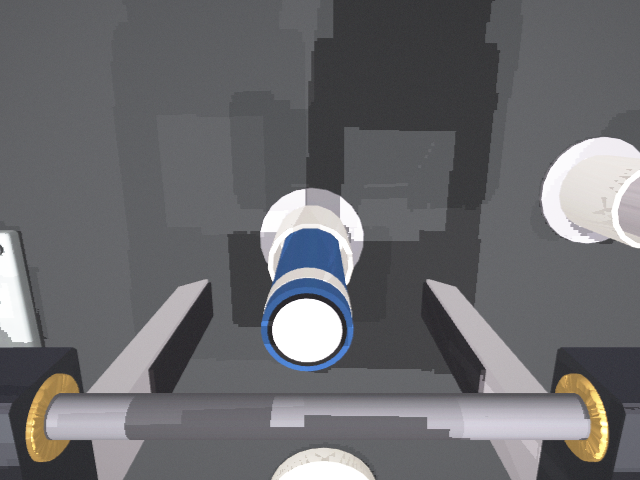

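View pics/s2.png

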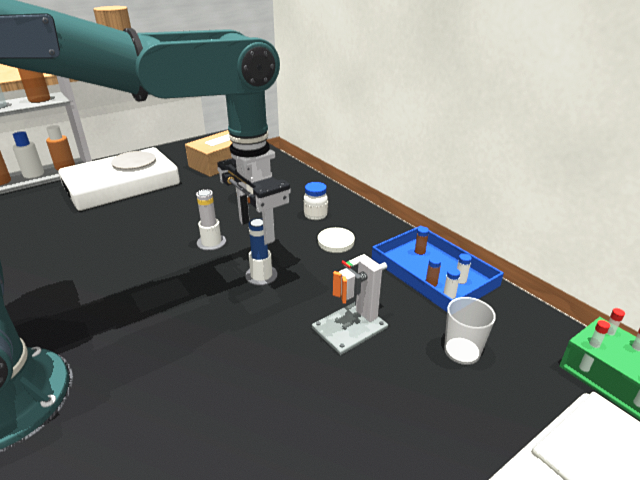

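The barrel is between the fingers, with its disc at about (307,330). I'll check the offset before closing.

Run:
```python
from h import *
o=robot.get_obs();print(wray(o,307.5,329,.138),wray(o,312,238,.004))
```

```text
(array([0.51764172, 0.03686297, 0.138     ]), array([-0.00380851,  0.00085712, -0.06456115])) (array([0.51692282, 0.03710941, 0.004     ]), array([-0.0033483 ,  0.00018016,  0.06943851]))
```

```bash
python3 -m inch '-0.35 0.1 0 0 0;-0.35 0.1 0 0 0;-0.35 0.1 0 0 1;-0.35 0.1 0 0 1;-0.35 0.1 0 0 1;-0.35 0.1 0 0 1;-0.35 0.1 0 0 1;-0.35 0.1 0 0 1;-0.35 0.1 0 0 1;-0.35 0.1 0 0 1;-0.35 0.1 0 0 1;-0.35 0.1 0 0 1;-0.35 0.1 0 0 1;-0.35 0.1 0 0 1'
```

```text
time: 4.05
tool_pos: [0.5177, 0.0371, 0.0734]
ee_rot: [-3.141, 0.002, 1.567]
wrist_force: [-0.3, 0.2, -0.3]
width: 0.0356
```

```bash
python3 -m inch '0 0 -1 0 1;0 0 -2.5 0 1;0 0 -4 0 1;0 0 -5.5 0 1;0 0 -6.8 0 1;0 0 -7.5 0 1;0 0 -7.5 0 1;0 0 -7.5 0 1;0 0 -7.5 0 1'
python3 - <<'E'
from h import *
im,d=robot.snapshot("side");cv2.imwrite("pics/s3.png",im)
im,d=robot.snapshot("wrist");cv2.imwrite("pics/w3.png",im)
E
```

```text
time: 4.8
tool_pos: [0.5171, 0.0372, 0.1473]
ee_rot: [-3.139, 0.002, 1.567]
wrist_force: [-0.0, 0.8, -2.8]
width: 0.0354
```

View pics/s3.png

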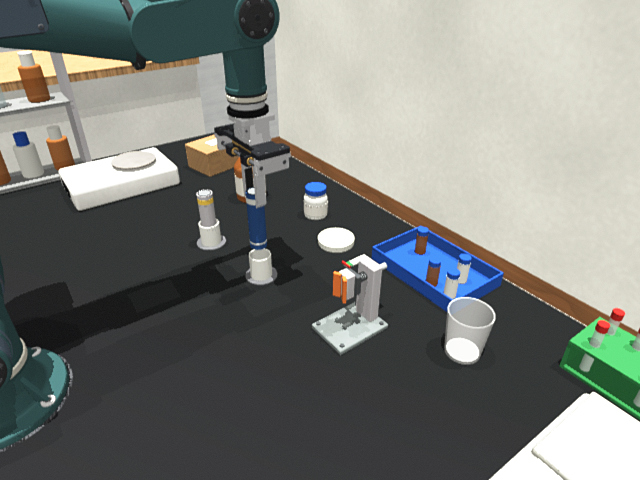

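View pics/w3.png

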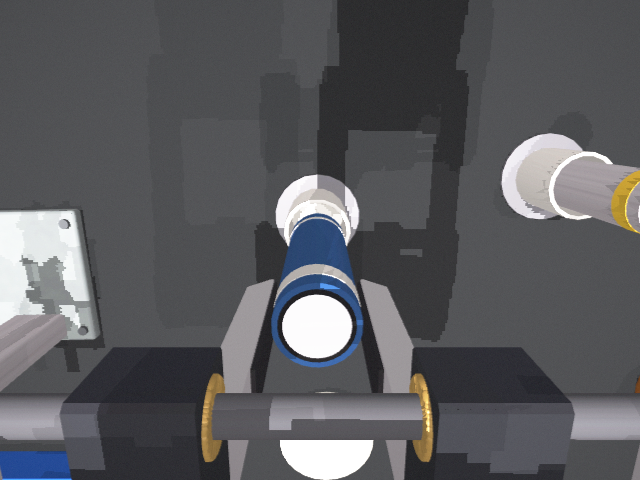

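The barrel is lifted clear (centre at about 0.147 m) and hangs straight. Next I'll back off towards the robot and move across to in front of the V.

```bash
python3 -m inch '0 -1.2 0 0 1;-1 -2.5 0 0 1;-2.5 -4.2 0 0 1;-4.5 -4.2 0 0 1;-6.5 -4.2 0 0 1;-8.5 -4.2 0 0 1;-10.5 -4.2 0 0 1;-12.5 -4.2 0 0 1;-14.5 -4.2 0 0 1;-16.5 -4.2 0 0 1;-18.5 -4.2 0 0 1;-20.5 -4.2 0 0 1;-22.3 -4.2 0 0 1;-23.8 -4.2 0 0 1;-24.6 -4.2 0 0 1;-24.8 -4.2 0 0 1;-24.8 -4.2 0 0 1;-24.8 -4.2 0 0 1'
python3 - <<'E'
from h import *
o=robot.get_obs();print(o['time'],o['tool_pos'],o['ee_rot'])
for n in("wrist","top","side"):
  im,d=robot.snapshot(n);cv2.imwrite(f"pics/{n}4.png",im)
  if n=="top":cv2.imwrite("pics/t4z.png",cv2.resize(im[200:340,320:500],None,fx=4,fy=4))
  if n=="side":cv2.imwrite("pics/s4z.png",cv2.resize(im[180:360,200:440],None,fx=3.3,fy=3.3))
E
```

```text
time: 6.4
tool_pos: [0.474, -0.2098, 0.1473]
ee_rot: [-3.138, 0.001, 1.568]
wrist_force: [0.5, 1.5, -1.2]
width: 0.0351
6.4 [ 0.474022   -0.20984773  0.14728806] [-3.13826939e+00  5.98064853e-04  1.56772846e+00]
```

View pics/wrist4.png

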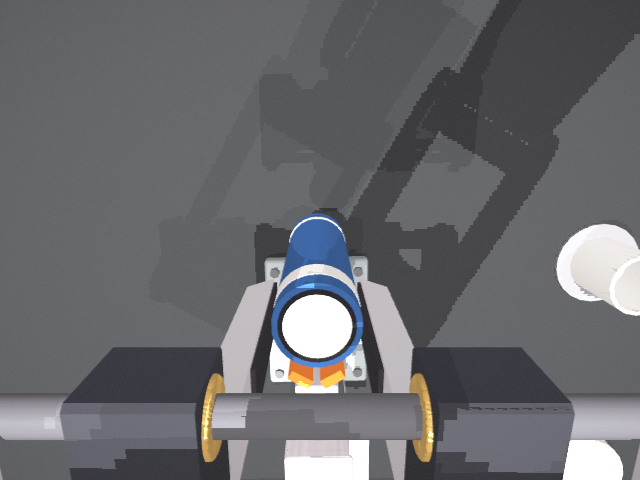

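View pics/t4z.png

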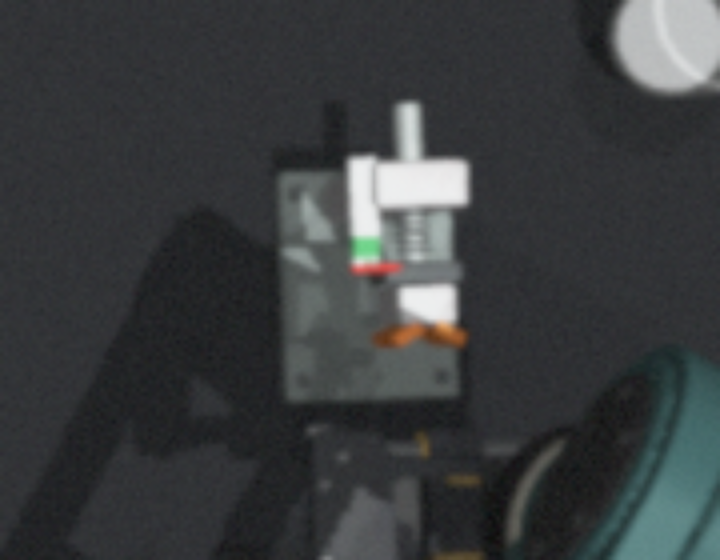

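View pics/s4z.png

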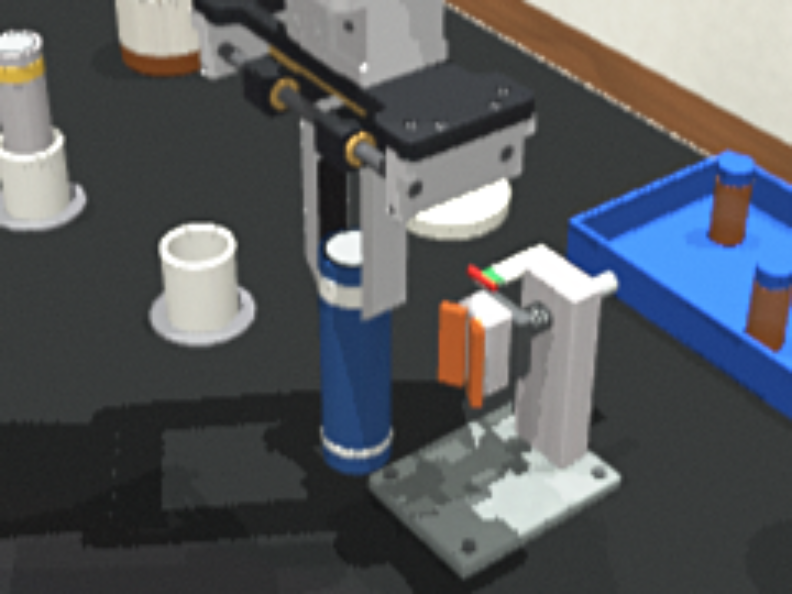

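In the wrist view the V (strips at columns 303 and 332, midpoint 317.5) lines up with the barrel (column 317). Next I'll lower to TCP z = 0.100, which puts the barrel centre at about 0.10, and then approach to just short of contact.

```bash
python3 -m inch '0 0 1.5 0 1;0 0 3 0 1;0 0 4.2 0 1;0 0 4.7 0 1;0 0 4.7 0 1;0 0.6 4.7 0 1;0 1.4 4.7 0 1;0 2.2 4.7 0 1;0 3 4.7 0 1;0 3.8 4.7 0 1;0 4.4 4.7 0 1;0 4.8 4.7 0 1;0 4.8 4.7 0 1;0 4.8 4.7 0 1;0 4.8 4.7 0 1'
python3 - <<'E'
from h import *
o=robot.get_obs();print(o['time'],o['tool_pos'],o['ee_rot'],o['wrist_force'])
for n in("wrist","top","side"):
  im,d=robot.snapshot(n);cv2.imwrite(f"pics/{n}5.png",im)
  if n=="side":cv2.imwrite("pics/s5z.png",cv2.resize(im[180:360,200:440],None,fx=3.3,fy=3.3))
E
```

```text
time: 7.8
tool_pos: [0.5218, -0.2099, 0.1004]
ee_rot: [-3.138, 0.001, 1.568]
wrist_force: [-0.2, -0.5, -1.3]
width: 0.0355
7.8 [ 0.52184232 -0.20988777  0.10041053] [-3.13838511e+00  1.14787398e-03  1.56841009e+00] [-0.20220038 -0.52263792 -1.25634218]
```

View pics/wrist5.png

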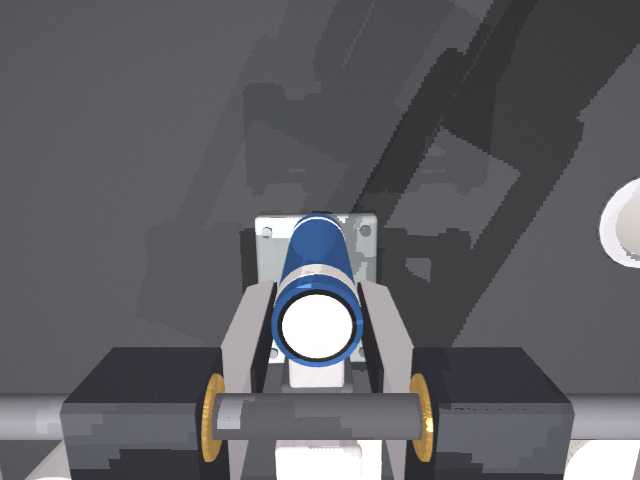

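View pics/s5z.png

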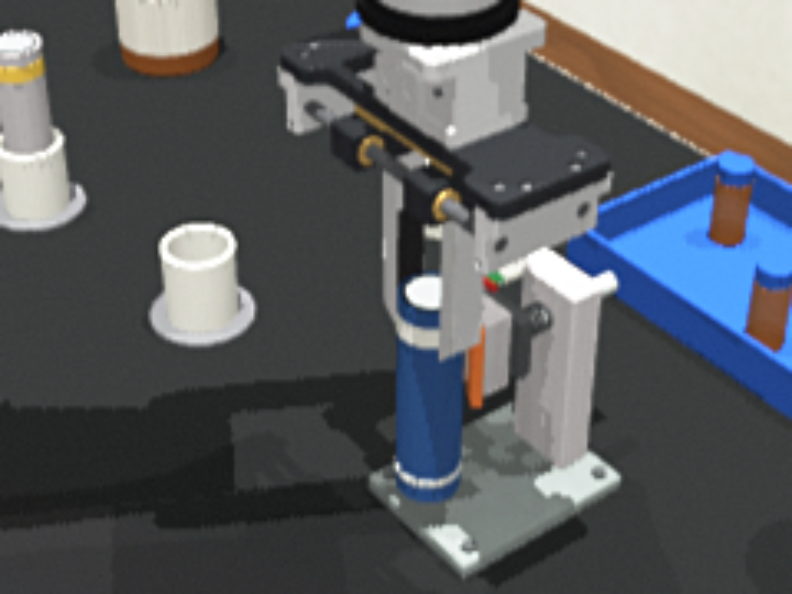

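The barrel is just short of contact, centred on the V, upright and clear of the foot. I'll press in small steps and watch the force.

```bash
python3 -m inch '0 0.2 0 0 1;0 0.4 0 0 1;0 0.6 0 0 1;0 0.6 0 0 1;0 0.6 0 0 1'; python3 -m inch '0 0.1 0 0 1;0 0.2 0 0 1;0 0.3 0 0 1;0 0.3 0 0 1;0 0.3 0 0 1'
python3 -m inch '0 0.1 0 0 1;0 0.2 0 0 1;0 0.3 0 0 1;0 0.3 0 0 1;0 0.3 0 0 1'
```

```text
time: 8.37
tool_pos: [0.5272, -0.21, 0.1004]
ee_rot: [-3.137, 0.001, 1.568]
wrist_force: [-1.9, -0.4, -0.7]
width: 0.0358
time: 8.78
tool_pos: [0.5298, -0.21, 0.1003]
ee_rot: [-3.136, 0.001, 1.568]
wrist_force: [-2.7, -0.8, -0.6]
width: 0.0355
time: 9.2
tool_pos: [0.5322, -0.2101, 0.1001]
ee_rot: [-3.135, 0.001, 1.568]
wrist_force: [-5.4, -0.9, -0.8]
width: 0.0352
```

The force rises about as the spring law predicts, with contact near x = 0.527. The head is now pushed back about 5 mm, so I'll add 4.5 mm.

```bash
python3 -m inch '0 0.15 0 0 1;0 0.3 0 0 1;0 0.45 0 0 1;0 0.5 0 0 1;0 0.5 0 0 1;0 0.5 0 0 1;0 0.5 0 0 1'
python3 - <<'E'
from h import *
for n in("wrist","top","side"):
  im,d=robot.snapshot(n);cv2.imwrite(f"pics/{n}6.png",im)
  if n=="top":cv2.imwrite("pics/t6z.png",cv2.resize(im[200:340,320:500],None,fx=4,fy=4))
  if n=="side":cv2.imwrite("pics/s6z.png",cv2.resize(im[230:340,300:420],None,fx=5,fy=5))
o=robot.get_obs();print(o['time'],o['tool_pos'],o['ee_rot'],o['wrist_force'],o['wrist_torque'])
E
```

```text
time: 9.78
tool_pos: [0.5356, -0.2101, 0.0998]
ee_rot: [-3.131, 0.001, 1.568]
wrist_force: [-8.7, 0.0, 0.2]
width: 0.0356
9.9333 [ 0.53555747 -0.21006905  0.0998628 ] [-3.13092698e+00  8.46103120e-04  1.56760036e+00] [-7.78387436 -0.35849411  0.50640738] [0.02066522 1.48706867 0.00689839]
```

View pics/t6z.png

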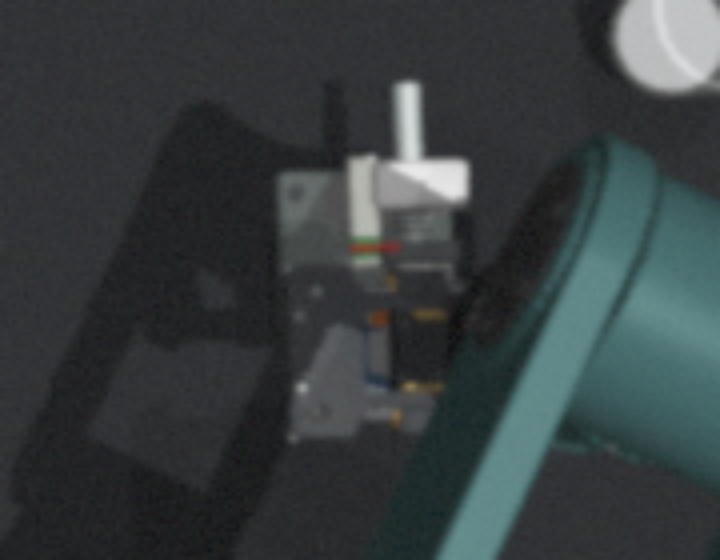

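View pics/s6z.png

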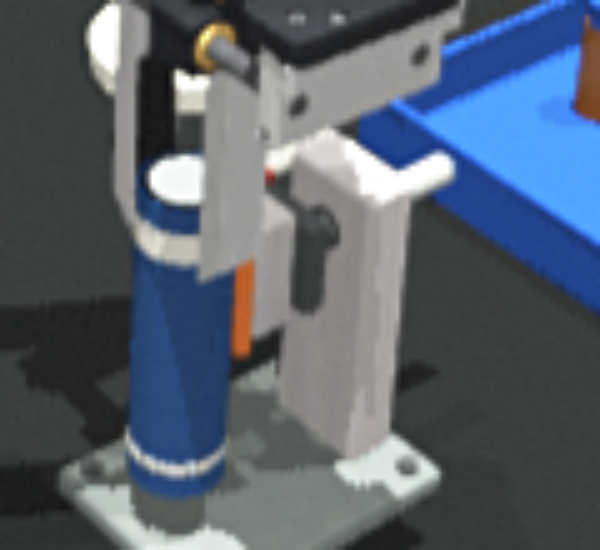

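View pics/wrist6.png

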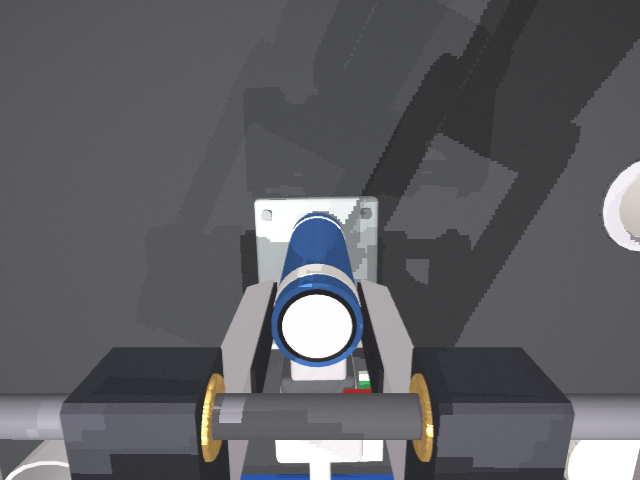

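The red pointer sits in the middle of the green mark, at about (372,247) in the top zoom. Wrist force is about 8 N straight back with almost no sideways force, so both faces share the load. The barrel is unmoved in the grip, upright, and clear of the foot. I'm handing in.

Run:
```python
from h import *
im,d=robot.snapshot("top");cv2.imwrite("pics/t7.png",im)
o=robot.get_obs();print(o['time'],o['tool_pos'],o['wrist_force'],o['width'])
print(robot.close_job())
```

```text
9.9833 [ 0.53555039 -0.21008829  0.09984835] [-7.71810168 -0.38814049  0.2532814 ] 0.03536856553105517
the job is handed in; nothing more can be done
None
```

I lifted the blue barrel out of its cup, brought it to the front of the V and pressed it in along +x. I handed the job in at about 10 s with the barrel still gripped and pressed; no verdict is reported.

**Last checks**
- **Push:** the wrist force was 7.7 N straight back and about 0.4 N sideways. That matches the spring at roughly 9–9.5 mm of travel.
- **Pointer:** the top picture showed the red pointer in the middle of the green mark.
- **Barrel:** its centre was at about 0.10 m, so its lower end cleared the foot by about 2 cm. The tool was tilted about 0.01 rad.
- **Grip:** the finger opening was steady at 35.4 mm, and the barrel looked unmoved between the fingers.
- **Other things:** I planned the moves clear of the silver barrel and the bystanders and saw no contact. I did not re-measure where they stand afterwards.

**Not measured directly:** the force on each V face. I inferred an even split from the near-zero sideways force and the centred view.

**Disagreements:** the hover and top views put the barrel about 4 mm apart; a closer wrist picture settled it before I closed the grip. The side and top views differed by about 5 mm on the stand's sideways position. I used the top view, and the wrist view then showed the barrel centred on the V.

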